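Hang the rinsed tube sleeve on the slanted drying peg

TASK

Pick up the taller of the two metal tube sleeves and slide it, open end first, along the slimmer slanted drying peg until it meets the rubber stop, then bed it there with a firm push of about 15 N (it must never push on the stand with more than 35 N). Let go and leave it hanging on the peg against the stop, and leave everything else where it stands.

Things in the scene. Friction and masses are not known exactly. Their poses are not given: they have to be found in the camera images.
- tall_sleeve: the sleeve to hang: an aluminium cup-like tube, round, 36 mm outside diameter, 95 mm tall, standing mouth down on the bench. Its mouth (bore 26 mm diameter, 85 mm deep) is at the bottom, the closed end on top is 10 mm thick. Origin: centre of the mouth's rim; z runs from the mouth to the closed end. About 0.15 kg (varies)
- short_sleeve: a like sleeve, 36 mm in diameter but only 60 mm tall, standing mouth down; leave it alone. Origin at the centre of its underside
- slim_stand: fixed steel foot of the slim peg, 120 x 100 mm, 14 mm thick with a 45 x 50 mm block on it, 35 mm high in all. Origin: centre of its underside; its peg leans to the foot's own -x. It does not move when pushed
- slim_peg: the slim slanted white plastic drying peg, rigidly fixed to its foot, 22 mm in diameter and 100 mm long, its last 12 mm tapering to a rounded nose 14 mm across. Origin: centre of its lower end; z runs up along the peg's axis to the tip, 35.5 degrees away from vertical. The sleeve's bore has 2 mm of room all round on it; the hanging sleeve's z runs along this z
- stop_holder: steel ring at the peg's foot, 8 mm high, same origin and axes as the peg; above it the rubber stop (37 mm wide, 8 mm high) is clamped round the peg. Its upper face, on which the sleeve's mouth must bear, lies anywhere from 25 to 44 mm above this origin along the peg and no reading tells where: feel for it. The clamp never slips; the rubber gives about 0.1 mm per newton and springs back
- thick_stand: fixed foot of a second slanted peg, same foot, but the peg is 36 mm thick, too thick for the sleeve; leave it alone. Origin: centre of its underside
- pot: specimen pot with screw cap, 52 mm diameter, 62 mm tall, loose bystander; origin at the centre of its underside
- dropper: small dropper bottle, 30 mm diameter, 75 mm tall, loose bystander; origin at the centre of its underside
- weight: brass balance weight, 40 mm diameter, 42 mm tall, loose bystander; origin at the centre of its underside

How it is judged:
By the outcome, as a careful person would: the job done as asked, in the order asked, and still so for the second after the job is handed in, with the robot touching nothing.
It also fails if it takes over 58 s, if anything falls off the work surface, if the arm or the gripper's body presses on something with over 40 N, if the wrist force passes 120 N, or if a joint passes its speed limit or range.

ROBOT

A 6-joint arm with a two-finger parallel gripper is mounted at the origin on the work surface. World frame = base frame: x ahead of the robot, y to its left, z up, the work surface at z = 0. Lengths are in mm, angles in rad, forces in N, time in s.
With the tool pointing down it reaches from about 350 to 725 mm from the base axis. Payload 4.3 kg.
Tool frame: the origin (TCP) lies midway between the tips of the shut fingers; the grasp point (between the pads) lies 19 mm behind it (robot.grip_depth is the distance from the TCP to the grasp point, in mm); z points along the fingers, y is the line along which they close (so a half turn about z gives the same grasp; the last joint's range is limited). The gripper opens to 85 mm and grips with 20 to 120 N. Pads are 22 mm wide; open, the fingers measure 114 mm over their backs; the gripper's body (76 mm by 85 mm) begins 54 mm behind the grasp point. The pads swing forward as they close: fully open they stand 13 mm farther back than shut.
Start: joints at [1.139, 0.377, 0.081, 1.274, 0, 1.46], TCP at [181.866, 545.52, 231.329] pointing down, gripper open.
Joint ranges: [-2.72, 2.72], [-0.84, 1.66], [-1.02, 1.22], [-1.77, 2.12], [-1.37, 1.28], [-3.14, 3.14]. Speed limits (rad/s): [2.57, 2.57, 3.14, 3.14, 3.14, 3.14].

INTERFACE

Orientations are given as [roll, pitch, yaw] about the fixed x, y, z axes, in that order (R = Rz(yaw) Ry(pitch) Rx(roll)).
In Python, from station import robot, eyes gives the robot as it stands.
- The arm moves only by the tool step_arm, never from a script. Its argument "moves" is one flat list of numbers, 7 for each row, row after row: the turn, a rotation vector about the tool's x, y, z in degrees, then the shift along the tool's x, y, z in cm, then the opening, from 0 (shut) to 1 (fully open). A call has 1 to 8 rows; each row shifts and turns the commanded pose from where the row before left it, along the tool's axes as they then stand; what a row does not reach is not made up. A row lasts 1/8 s, in which the tool goes at most 62.5 mm and 10.7 degrees, less where a joint would pass 70% of its speed; a pose out of reach is approached as far as the arm can. A call with a gripper value outside its range is refused whole. The fingers move at their own pace and stop on an object; the grip force is fixed at half the most. Time passes only in rows, so rows that do not move let the fingers close. It gives the time, the measured TCP pose, the force, the opening and the grip force at its end, in the units of the state.
- robot.observe(): the state, without advancing time (a new reading comes with each control period).
- eyes.get_image(name): name is "scene" or "top" or "wrist"; returns (picture, depth): 420x560x3 uint8, red, green, blue; 420x560 float32, mm along the optical axis (not along the pixel's ray), 0 where there is no reading.
- eyes.camera_params(name): a dict with "vfov" (degrees; the focal length in pixels is half the picture's height over the tangent of half this angle, whatever the lens; pixels are square), "cx", "cy" (the principal point, pixels), "xyz" and "rotation" of the camera in the world; the wrist camera has in their place "tool_from_camera" (4x4, takes a point from camera to tool coordinates, whose origin is the TCP and whose axes are the flange's). Camera axes: x right, y up, looking along -z (the intrinsics and any distortion apply to the point x, -y, -z); pixel columns grow to the right and rows downward; lengths in mm; the calibration is good to about 2 mm. The wrist camera is an equidistant fisheye: a pixel r from the principal point sees the ray r / f radians off the axis. A picture is of the moment at which its call begins: read the wrist's pose just before it. camera_params takes no time and is no camera call.
- robot.close_job(): hands the job in; it is judged then, once.
The state is a dict: "t": time; "joints": joint angles; "dq": joint speeds; "joint_torque": joint torques, N m; "position": TCP position; "orientation": TCP orientation; "ft_force": force on the tool from outside, world axes, zero at the start; "torque": the same for the moment, N m; "grip_width": finger opening in mm; "grasp_force": force on a finger pad.
Only numpy, scipy, OpenCV 4.12 (cv2) and the standard library are available. Lean on these libraries where they do the work, as an engineer would, in place of code of your own. Each camera call takes 0.05 s, during which the arm holds its last target. There are 200 camera calls.

## Working session

There is one attempt and no reset: what is moved stays moved. The work goes in short steps, Python scripts to look and compute and a tool call to move; the robot and the scene stay as the last step left them, time stands still between calls to the robot, and variables do not carry over. Pictures are saved under pics/ and viewed, at most 10 in all, crops included, and the job is handed in when it is done.

Besides the shell and the picture viewer there is one more tool, called after "Emit:" by a JSON object that holds its "method" and its "body", one argument or row to a line. step_arm: Moves the arm, as the interface text tells. Its arguments: {"type":"object","properties":{"moves":{"type":"array"}},"required":["moves"]}

```bash
mkdir -p pics; ls
cat > h.py <<'E'
import numpy as np, cv2
from station import robot, eyes
from scipy.spatial.transform import Rotation as R
def cam(n):
    p=eyes.camera_params(n); f=210/np.tan(np.radians(p['vfov'])/2); return p,f
def cloud(n,d):
    p,f=cam(n); v,u=np.mgrid[:420,:560]
    P=np.stack([(u-p['cx'])/f*d,-(v-p['cy'])/f*d,-d],-1)
    return P@rot(p).T+np.array(p['xyz'])
def rot(p):
    r=np.array(p['rotation']); return r if r.shape==(3,3) else R.from_euler('xyz',r).as_matrix()
E
python3 - <<'E'
from h import *
s=robot.observe(); print(s)
for n in('scene','top'):
    print(eyes.camera_params(n)); im,d=eyes.get_image(n)
    cv2.imwrite(f'pics/{n}0.png',im[...,::-1]); np.savez(f'{n}0.npz',im=im,d=d)
print(eyes.camera_params('wrist'))
a=cv2.imread('pics/scene0.png');b=cv2.imread('pics/top0.png')
E
```

```text
pics
{'t': 0.0, 'joints': array([1.13873084e+00, 3.78112325e-01, 7.95941091e-02, 1.27440261e+00,
       7.73719255e-06, 1.46051151e+00]), 'dq': array([ 0.00046377,  0.00059409, -0.00051125, -0.0010972 , -0.00177873,
        0.00187757]), 'joint_torque': array([ 3.81389118e-04, -4.63607025e+01,  2.69874877e+01,  2.08846782e-02,
        1.13200952e-05,  1.55123121e-05]), 'position': array([181.5468919 , 544.87659378, 230.32045499]), 'orientation': array([-3.13948191e+00, -2.41515891e-04,  2.81981172e+00]), 'ft_force': array([-0.0333371 , -0.46561086, -0.07063275]), 'torque': array([-0.03134213, -0.03902045,  0.01574149]), 'grasp_force': 0.0, 'grip_width': 85.44829282265054}
{'vfov': 51.677518051324995, 'cx': 278.93412710125386, 'cy': 214.4676459455567, 'xyz': array([1199.1521042 ,  235.9544907 ,  599.46411755]), 'rotation': array([ 0.86160274, -0.00227228,  1.95330478])}
{'vfov': 50.0169104204344, 'cx': 283.02813324893884, 'cy': 218.04973752947123, 'xyz': array([ 486.58727472,  -12.08301699, 1007.81154783]), 'rotation': array([ 0.12585535,  0.01938667, -1.54227078])}
{'vfov': 65.70646984690485, 'cx': 286.1589233446032, 'cy': 205.9613114167185, 'tool_from_camera': array([[-5.79009848e-04,  9.59303654e-01,  2.82375926e-01,
         7.19168294e+01],
       [ 9.99999806e-01,  4.90013360e-04,  3.85791133e-04,
        -6.00806442e-01],
       [ 2.31722868e-04,  2.82376094e-01, -9.59303752e-01,
        -1.43059998e+02],
       [ 0.00000000e+00,  0.00000000e+00,  0.00000000e+00,
         1.00000000e+00]])}
```

View pics/scene0.png

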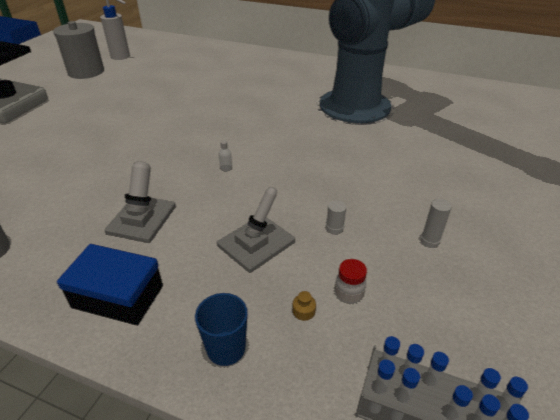

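View pics/top0.png

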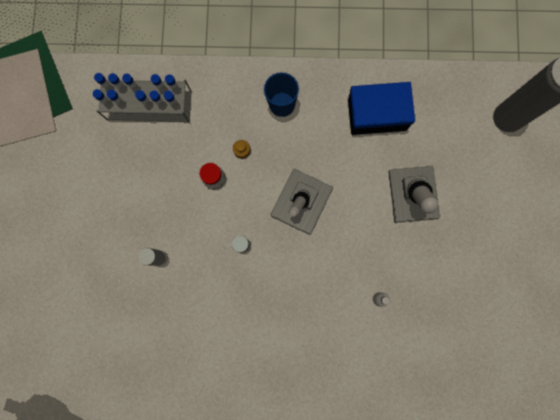

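The scene view shows the tall sleeve at about (435,222), the short one at (336,218), the slim peg on its stand at (256,243) with its tip at (271,192), and the thick peg at (140,210). In the top view the tall sleeve's cap is at (149,257), the slim stand at (302,202) with its tip at (296,211), and the short sleeve at (241,244).

Run:
```python
from h import *
for n,rs in(('top',dict(sl=(225,285,120,185),st=(165,240,262,340))),('scene',dict(sl=(190,260,410,460),st=(175,275,210,300)))):
    z=np.load(n+'0.npz'); C=cloud(n,z['d']); im=z['im']
    for k,(a,b,c,e) in rs.items():
        P=C[a:b,c:e].reshape(-1,3); ok=z['d'][a:b,c:e].ravel()>0; P=P[ok]; col=im[a:b,c:e].reshape(-1,3)[ok]
        print(n,k,'bench z',np.median(P[:,2][P[:,2]<8]))
        if k=='sl':
            t=P[(P[:,2]>90)&(P[:,2]<100)]; s=P[(P[:,2]>15)&(P[:,2]<85)]
            print(' cap n',len(t),(t.min(0)+t.max(0))/2,np.ptp(t,axis=0),'z',np.median(t[:,2]));
            (x,y),r=cv2.minEnclosingCircle(t[:,:2].astype(np.float32)); print(' circ',x,y,r)
            # side circle fit
            A=np.c_[2*s[:,:2],np.ones(len(s))]; q=np.linalg.lstsq(A,(s[:,:2]**2).sum(1),rcond=None)[0]
            print(' side n',len(s),q[:2],np.sqrt(q[2]+q[0]**2+q[1]**2))
        else:
            f=P[(P[:,2]>10)&(P[:,2]<18)]; print(' foot',len(f),cv2.minAreaRect(f[:,:2].astype(np.float32)),np.median(f[:,2]))
            b_=P[(P[:,2]>31)&(P[:,2]<37)]; print(' block',len(b_),cv2.minAreaRect(b_[:,:2].astype(np.float32)))
            q=P[P[:,2]>75]; print(' peg n',len(q),'zmax',q[:,2].max())
            c0=q.mean(0); u,sv,vt=np.linalg.svd(q-c0); print('  c',c0,'dir',vt[0],sv/np.sqrt(len(q)))
            np.save(n+'_peg.npy',P[P[:,2]>60])
```

```text
top sl bench z 0.39211796839600765
 cap n 244 [515.52568464 284.83456902  94.84350566] [34.58165486 35.38309691  9.25404935] z 95.29790722461968
 circ 514.8174438476562 284.83575439453125 18.325359344482422
 side n 163 [515.61056594 284.84906254] 17.643207937286213
top st bench z 0.20181255523652908
 foot 1682 ((650.7645874023438, -30.43126678466797), (99.4423599243164, 120.29186248779297), 65.39899444580078) 13.992842343678433
 block 202 ((661.7763671875, -35.413124084472656), (49.16929626464844, 44.925384521484375), 65.06160736083984)
 peg n 191 zmax 118.70951567040049
  c [622.99976347 -18.16956034 101.84933162] dir [-0.62436237  0.29659083  0.72263789] [17.93902291  5.89717562  3.86374651]
scene sl bench z 0.8312337622638211
 cap n 230 [516.24583449 282.71042026  94.01000936] [37.06062623 34.97888128  7.90780948] z 95.39503588057306
 circ 516.2482299804688 281.9827575683594 18.566442489624023
 side n 567 [516.3062658  282.47242893] 16.986571662352087
scene st bench z 0.5734504055607204
 foot 1478 ((652.0494384765625, -32.28419494628906), (101.55985260009766, 120.74098205566406), 66.426025390625) 14.299009828421049
 block 304 ((663.8043212890625, -36.6380615234375), (50.57722091674805, 44.915679931640625), 66.26939392089844)
 peg n 336 zmax 119.1921357313351
  c [629.37715477 -17.64336208  96.81155332] dir [ 0.56821776 -0.25802555 -0.78137788] [15.776257    5.97902923  2.84980378]
```

```bash
cat >> h.py <<'E'
from scipy.optimize import least_squares
def axis(az): t=np.radians(35.5); return np.array([np.sin(t)*np.cos(az),np.sin(t)*np.sin(az),np.cos(t)])
def fitpeg(P,az0=np.radians(155.9),o0=(659,-34)):
    # axis point at z=35 is (a,b,35)
    def res(p):
        D=axis(p[2]); v=Q-np.array([p[0],p[1],35]); s=v@D
        return np.linalg.norm(v-np.outer(s,D),axis=1)-11
    p=np.array([*o0,az0])
    for _ in range(3):
        D=axis(p[2]); v=P-np.array([p[0],p[1],35]); s=v@D; r=np.linalg.norm(v-np.outer(s,D),axis=1)
        Q=P[(s>47)&(s<86)&(r<16)]
        p=least_squares(res,p,loss='soft_l1').x
    return p,len(Q),np.std(res(p))
def go(target,Rt):
    s=robot.observe(); M=R.from_euler('xyz',s['orientation']); 
    dp=M.inv().apply(np.array(target)-s['position'])/10; rv=(M.inv()*R.from_matrix(Rt)).as_rotvec(degrees=True)
    print('t %.2f'%s['t'],'pos',s['position'].round(1),'F',s['ft_force'].round(1),'w %.1f'%s['grip_width'],'\n turn deg',rv.round(2),'shift cm(start frame)',dp.round(2))
def down(yaw): return (R.from_euler('z',yaw)*R.from_euler('x',np.pi)).as_matrix()
def tilted(az):
    z=-axis(az); y=np.array([np.sin(az),-np.cos(az),0]); return np.c_[np.cross(y,z),y,z]
E
python3 - <<'E'
from h import *
for n in('top','scene'):
    P=np.load(n+'_peg.npy'); p,k,sd=fitpeg(P); print(n,p[:2],np.degrees(p[2]),k,sd)
    D=axis(p[2]); s=(P-[p[0],p[1],35])@D; print(' tip s',s.max())
go([516,283.8,120],down(np.radians(155.9)))
E
```

```text
top [659.6720724  -34.20183004] 155.7049504230389 92 0.5964274598479848
 tip s 99.25585975758902
scene [659.94517004 -36.38650062] 155.91866169310975 242 1.1203144499978723
 tip s 99.21987860348395
t 0.10 pos [181.6 545.  230.5] F [ 0.6  0.7 -0.5] w 85.4 
 turn deg [-0.1  -0.01  5.66] shift cm(start frame) [-39.98 -14.18  11.06]
```

Emit:
{"method": "step_arm", "body": {
  "moves": [0, 0, 5.66, 0, 0, 0, 1, 0, 0, 0, -4.5, -1.1, 0, 1, 0, 0, 0, -4.5, -1.1, 0, 1, 0, 0, 0, -4.5, -1.1, 0, 1, 0, 0, 0, -4.5, -1.1, 0, 1, 0, 0, 0, -4.5, -1.1, 0, 1, 0, 0, 0, -4.5, -1.1, 0, 1, 0, 0, 0, -4.5, -1.1, 0, 1]
}}

```text
t: 1.1
position: [438.7, 345.4, 230.8]
orientation: [-3.141, -0.001, 2.721]
ft_force: [-0.0, -0.0, 0.2]
grip_width: 85.2
grasp_force: 0.0
```

Emit:
{"method": "step_arm", "body": {
  "moves": [0, 0, 0, -4.5, -1.1, 0, 1, 0, 0, 0, -4.5, -1.1, 0, 1, 0, 0, 0, 0, 0, 0, 1, 0, 0, 0, 0, 0, 0, 1]
}}

```text
t: 1.6
position: [510.5, 289.8, 230.8]
orientation: [-3.141, -0.001, 2.721]
ft_force: [0.0, -0.3, 0.3]
grip_width: 85.2
grasp_force: 0.0
```

Run:
```python
from h import *
go([516,283.8,120],down(np.radians(155.9)))
p,f=cam('wrist'); T=np.array(p['tool_from_camera'])
s=robot.observe(); im,d=eyes.get_image('wrist'); cv2.imwrite('pics/w1.png',im[...,::-1]); np.savez('w1.npz',im=im,d=d,pos=s['position'],ori=s['orientation'])
```

```text
t 1.60 pos [510.5 289.8 230.8] F [ 0.  -0.3  0.3] w 85.2 
 turn deg [-0.03 -0.08 -0.01] shift cm(start frame) [-0.76 -0.32 11.08]
```

View pics/w1.png

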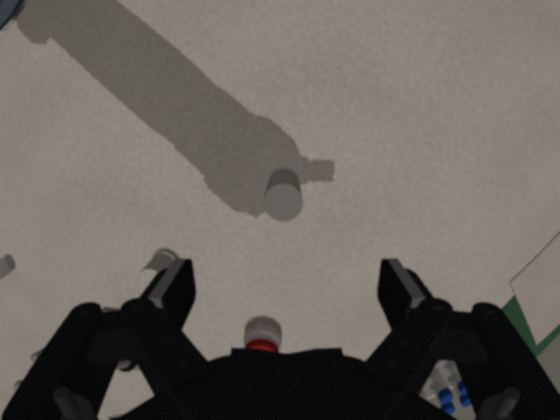

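The wrist view shows the tall sleeve's cap at about (284,201), close to the midline between the fingers. The short sleeve is at (165,258) and the pot at (262,335).

```bash
cat >> h.py <<'E'
def wcloud(d):
    p,f=cam('wrist'); v,u=np.mgrid[:420,:560]; x=u-p['cx']; y=v-p['cy']; r=np.hypot(x,y)+1e-9; th=r/f
    k=np.tan(th)/r*d; P=np.stack([x*k,-y*k,-d],-1); T=np.array(p['tool_from_camera']); return P@T[:3,:3].T+T[:3,3]
def wworld(z): 
    return wcloud(z['d'])@R.from_euler('xyz',z['ori']).as_matrix().T+z['pos']
E
python3 - <<'E'
from h import *
z=np.load('w1.npz'); W=wworld(z)[150:235,250:330].reshape(-1,3); print('bench',np.median(W[:,2]))
t=W[(W[:,2]>88)&(W[:,2]<102)]; print(len(t),np.median(t[:,2]),cv2.minEnclosingCircle(t[:,:2].astype(np.float32)))
E
```

```text
bench 0.7501939445046162
1221 95.2491454509314 ((514.8819580078125, 284.0231018066406), 17.923749923706055)
```

Emit:
{"method": "step_arm", "body": {
  "moves": [0, 0, 0, -0.7, -0.33, 2, 1, 0, 0, 0, 0, 0, 4, 1, 0, 0, 0, 0, 0, 4, 1, 0, 0, 0, 0, 0, 4, 1, 0, 0, 0, 0, 0, 3, 1, 0, 0, 0, 0, 0, 1.78, 1, 0, 0, 0, 0, 0, 0, 1, 0, 0, 0, 0, 0, 0, 1]
}}

```text
t: 2.65
position: [516.2, 284.8, 44.5]
orientation: [3.141, 0.001, 2.722]
ft_force: [-0.5, -0.3, -0.1]
grip_width: 85.2
grasp_force: 0.0
```

Emit:
{"method": "step_arm", "body": {
  "moves": [0, 0, 0, 0, 0, 0, 0, 0, 0, 0, 0, 0, 0, 0, 0, 0, 0, 0, 0, 0, 0, 0, 0, 0, 0, 0, 0, 0, 0, 0, 0, 0, 0, 0, 0, 0, 0, 0, 0, 0, 0, 0]
}}

```text
t: 3.4
position: [516.6, 283.9, 44.3]
orientation: [3.141, 0.001, 2.721]
ft_force: [-1.1, -0.2, 5.9]
grip_width: 35.1
grasp_force: 59.7
```

Emit:
{"method": "step_arm", "body": {
  "moves": [0, 0, 0, 0, 0, -1, 0, 0, 0, 0, 0, 0, -3, 0, 0, 0, 0, 0, 0, -4, 0, 0, 0, 0, 0, 0, -4, 0, 0, 0, 0, 0, 0, -4, 0, 0, 0, 0, 0, 0, -2, 0, 0, 0, 0, 0, 0, 0, 0]
}}

```text
t: 4.28
position: [517.3, 284.4, 225.3]
orientation: [3.139, 0.002, 2.721]
ft_force: [0.2, 0.1, -1.7]
grip_width: 34.9
grasp_force: 60.1
```

Run:
```python
from h import *
az=np.radians(155.8); B=np.array([659.8,-35.3,35]); D=axis(az)
T=B+(130+44.3)*D; print(T); go(T,tilted(az)); 
s=robot.observe(); im,d=eyes.get_image('wrist'); cv2.imwrite('pics/w2.png',im[...,::-1]); np.savez('w2.npz',im=im,d=d,pos=s['position'],ori=s['orientation'])
```

```text
[567.47837129   6.19098508 176.90033485]
t 4.28 pos [517.3 284.4 225.3] F [ 0.2  0.1 -1.7] w 34.9 
 turn deg [  0.19 -35.36   0.05] shift cm(start frame) [-15.93 -23.35   4.82]
```

View pics/w2.png

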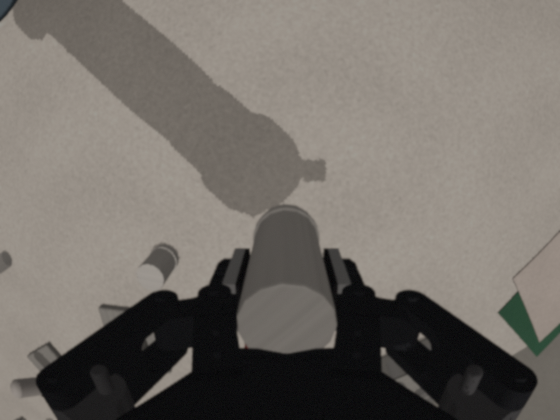

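The sleeve sits upright between the pads, with its cap centre at about (287,320) and its mouth edge at (287,207). Next I tilt it and measure its axis in the tool frame.

Emit:
{"method": "step_arm", "body": {
  "moves": [0, -8.84, 0, 0, -4, 0, 0, 0.19, -8.84, 0, 0, -4, 0, 0, 0, -8.84, 0, 0, -4, 0, 0, 0, -8.84, 0, 0, -4, 0, 0, 0, 0, 0, 0, -4, 0, 0, 0, 0, 0, 0, 0, 0, 0, 0, 0, 0, 0, 0, 0, 0]
}}

```text
t: 5.2
position: [434.3, 101.5, 223.3]
orientation: [-3.138, 0.616, 2.722]
ft_force: [0.3, 0.1, -2.1]
grip_width: 35.0
grasp_force: 60.5
```

Run:
```python
from h import *
az=np.radians(155.8); B=np.array([659.8,-35.3,35]); D=axis(az)
go(B+(130+44.3)*D,tilted(az))
z=np.load('w2.npz'); P=wcloud(z['d'])[205:350,235:340].reshape(-1,3)
Q=P[(np.abs(P[:,0])<24)&(np.abs(P[:,1])<16)&(P[:,2]>-40)&(P[:,2]<40)]
f=lambda p:np.hypot(Q[:,0]-p[0]-p[1]*Q[:,2],Q[:,1]-p[2]-p[3]*Q[:,2])-18
r=least_squares(f,[0,0,0,0],loss='soft_l1'); print(len(Q),r.x,np.std(f(r.x)),Q.min(0),Q.max(0))
```

```text
t 5.20 pos [434.3 101.5 223.3] F [ 0.3  0.1 -2.1] w 35.0 
 turn deg [-0.11 -0.19  0.15] shift cm(start frame) [-10.41  -3.24  13.07]
4142 [ 6.11540270e-01  1.12950006e-02 -6.81988956e-01  5.60191684e-04] 0.3397835026151468 [  7.46035993 -15.97617114 -39.99394844] [20.26733144 15.96222214 39.51593203]
```

Emit:
{"method": "step_arm", "body": {
  "moves": [-0.1, -0.2, 0.15, -3.5, -1.1, 0, 0, 0, 0, 0, -3.5, -1.1, 2, 0, 0, 0, 0, -3.4, -1.04, 3, 0, 0, 0, 0, 0, 0, 3, 0, 0, 0, 0, 0, 0, 3, 0, 0, 0, 0, 0, 0, 2, 0, 0, 0, 0, 0, 0, 0, 0, 0, 0, 0, 0, 0, 0, 0]
}}

```text
t: 6.2
position: [568.0, 6.6, 178.9]
orientation: [-3.141, 0.621, 2.72]
ft_force: [-0.3, -0.2, -2.2]
grip_width: 34.8
grasp_force: 60.6
```

```bash
cat > look.py <<'E'
import sys
from h import *
az=np.radians(155.8); B=np.array([659.8,-35.3,35]); D=axis(az)
go(B+(130+44.3)*D,tilted(az))
s=robot.observe(); im,d=eyes.get_image('wrist'); n=sys.argv[1]; cv2.imwrite(f'pics/{n}.png',im[...,::-1]); np.savez(n+'.npz',im=im,d=d,pos=s['position'],ori=s['orientation'])
P=wcloud(d).reshape(-1,3)
def fit(Q,r):
    f=lambda p:np.hypot(Q[:,0]-p[0]-p[1]*(Q[:,2]-zm),Q[:,1]-p[2]-p[3]*(Q[:,2]-zm))-r
    zm=44.; q=least_squares(f,[0,0,0,0],loss='soft_l1',f_scale=.5).x; print(len(Q),q.round(3),'sd %.2f'%np.std(f(q))); return q
print('sleeve x,dx/dz,y,dy/dz at mouth plane'); fit(P[(np.abs(P[:,0])<24)&(np.abs(P[:,1])<16)&(P[:,2]>-40)&(P[:,2]<38)],18)
print('peg'); k=(np.abs(P[:,0]-1)<16)&(np.abs(P[:,1])<15)&(P[:,2]>82)&(P[:,2]<132); print(P[k].min(0),P[k].max(0)); fit(P[k],11)
C=wworld(np.load(n+'.npz')).reshape(-1,3); p,m,sd=fitpeg(C); print('peg world',p[:2],np.degrees(p[2]),m,sd)
E
python3 look.py w3
```

```text
t 6.20 pos [568.    6.6 178.9] F [-0.3 -0.2 -2.2] w 34.8 
 turn deg [0.01 0.06 0.03] shift cm(start frame) [ 0.14 -0.06  0.14]
sleeve x,dx/dz,y,dy/dz at mouth plane
4145 [ 1.127e+00  1.100e-02 -6.610e-01  1.000e-03] sd 0.34
peg
[  3.36389328 -11.33258149  82.03435991] [ 12.79248676  10.05046345 131.63142987]
480 [-0.484  0.029 -0.672  0.   ] sd 0.59
peg world [659.67719024 -35.28831239] 155.76158480768018 284 0.12577349772283392
```

View pics/w3.png

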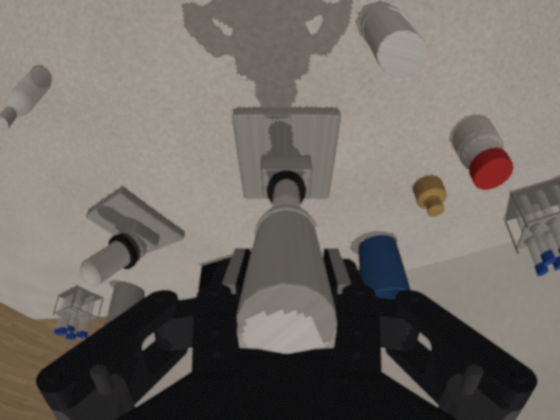

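The wrist view shows the sleeve's mouth at about (287,212), with the slim peg directly ahead at (287,190) and the black stop at (287,185). The measured lateral offset is under 1 mm, so I start the insertion.

Emit:
{"method": "step_arm", "body": {
  "moves": [0, 0, 0, 0.05, 0, 1, 0, 0, 0, 0, 0, 0, 1.5, 0, 0, 0, 0, 0, 0, 0.7, 0, 0, 0, 0, 0, 0, 0.7, 0, 0, 0, 0, 0, 0, 0.6, 0, 0, 0, 0, 0, 0, 0.6, 0, 0, 0, 0, 0, 0, 0, 0]
}}

```text
t: 7.12
position: [594.0, -5.9, 136.3]
orientation: [-3.141, 0.62, 2.719]
ft_force: [-0.3, -0.1, -1.9]
grip_width: 34.9
grasp_force: 60.7
```

```bash
cat > st.py <<'E'
from h import *
az=np.radians(155.77); B=np.array([659.75,-35.3,35]); D=axis(az); s=robot.observe()
v=s['position']-B; M=R.from_euler('xyz',s['orientation']).as_matrix()
print('t %.2f mouth s %.2f'%(s['t'],v@D-44.3),'offset tool xy',((v-(v@D)*D)@M)[:2].round(2),'F tool',(s['ft_force']@M).round(2),'Fworld',s['ft_force'].round(2),'tq',s['torque'].round(2))
E
python3 st.py
```

```text
t 7.12 mouth s 80.00 offset tool xy [-0.15 -0.21] F tool [ 1.32 -0.21  1.39] Fworld [-0.33 -0.09 -1.9 ] tq [0.25 0.62 0.05]
```

Emit:
{"method": "step_arm", "body": {
  "moves": [0, 0, 0, -0.06, 0, 0.5, 0, 0, 0, 0, 0, 0, 0.6, 0, 0, 0, 0, 0, 0, 0.6, 0, 0, 0, 0, 0, 0, 0.6, 0, 0, 0, 0, 0, 0, 0.5, 0, 0, 0, 0, 0, 0, 0, 0]
}}

```text
t: 7.88
position: [609.2, -12.8, 113.8]
orientation: [-3.141, 0.62, 2.719]
ft_force: [-0.3, 0.6, -2.3]
grip_width: 34.7
grasp_force: 60.7
```

```bash
python3 st.py
```

```text
t 7.88 mouth s 51.93 offset tool xy [-0.72 -0.25] F tool [1.69 0.42 1.57] Fworld [-0.26  0.57 -2.26] tq [0.3  0.68 0.  ]
```

Run:
```python
from h import *
az=np.radians(155.77); B=np.array([659.75,-35.3,35]); D=axis(az)
for n in('w3','top0','scene0'):
    z=np.load(n+'.npz'); C=(wworld(z) if n=='w3' else cloud(n[:-1],z['d'])).reshape(-1,3)
    if n!='w3': C=C+np.array([0,-1.1 if n=='top0' else 1.1,0])
    v=C-B; s=v@D; r=np.linalg.norm(v-np.outer(s,D),axis=1)
    g=z['im'].reshape(-1,3).max(1)
    k=(r>13)&(r<19.5)&(s>8)&(s<60); print(n,[(a,int(((s[k]>=a)&(s[k]<a+2)).sum()),int(((s[k]>=a)&(s[k]<a+2)&(g[k]<50)).sum())) for a in range(8,60,2)])
```

```text
w3 [(8, 68, 2), (10, 60, 0), (12, 1, 0), (14, 0, 0), (16, 0, 0), (18, 0, 0), (20, 0, 0), (22, 0, 0), (24, 8, 3), (26, 17, 13), (28, 60, 49), (30, 339, 280), (32, 19, 16), (34, 0, 0), (36, 0, 0), (38, 0, 0), (40, 0, 0), (42, 0, 0), (44, 0, 0), (46, 0, 0), (48, 0, 0), (50, 0, 0), (52, 0, 0), (54, 0, 0), (56, 0, 0), (58, 0, 0)]
top0 [(8, 1, 0), (10, 0, 0), (12, 0, 0), (14, 2, 1), (16, 5, 4), (18, 1, 1), (20, 1, 1), (22, 2, 2), (24, 3, 3), (26, 13, 11), (28, 28, 26), (30, 35, 31), (32, 16, 16), (34, 1, 1), (36, 0, 0), (38, 0, 0), (40, 0, 0), (42, 0, 0), (44, 0, 0), (46, 0, 0), (48, 0, 0), (50, 0, 0), (52, 0, 0), (54, 0, 0), (56, 0, 0), (58, 0, 0)]
scene0 [(8, 6, 0), (10, 3, 0), (12, 0, 0), (14, 9, 0), (16, 19, 13), (18, 16, 14), (20, 19, 18), (22, 12, 11), (24, 16, 15), (26, 18, 17), (28, 21, 20), (30, 39, 32), (32, 0, 0), (34, 1, 0), (36, 0, 0), (38, 0, 0), (40, 0, 0), (42, 0, 0), (44, 2, 0), (46, 1, 0), (48, 1, 0), (50, 1, 0), (52, 1, 0), (54, 0, 0), (56, 0, 0), (58, 2, 0)]
```

Emit:
{"method": "step_arm", "body": {
  "moves": [0, 0, 0, 0, 0, 0.2, 0, 0, 0, 0, 0, 0, 0.2, 0, 0, 0, 0, 0, 0, 0.15, 0, 0, 0, 0, 0, 0, 0, 0]
}}

```text
t: 8.38
position: [612.3, -14.0, 109.8]
orientation: [-3.141, 0.621, 2.719]
ft_force: [-0.0, 0.2, -2.1]
grip_width: 35.1
grasp_force: 60.7
```

The cameras put the stop's face near s≈31 mm, which I'll confirm by feel.

Emit:
{"method": "step_arm", "body": {
  "moves": [0, 0, 0, 0, 0, 0.1, 0, 0, 0, 0, 0, 0, 0.1, 0, 0, 0, 0, 0, 0, 0.1, 0, 0, 0, 0, 0, 0, 0, 0]
}}

```text
t: 8.88
position: [613.8, -14.7, 107.3]
orientation: [-3.141, 0.62, 2.719]
ft_force: [-0.1, 0.2, -2.4]
grip_width: 35.2
grasp_force: 60.7
```

Emit:
{"method": "step_arm", "body": {
  "moves": [0, 0, 0, 0, 0, 0.1, 0, 0, 0, 0, 0, 0, 0.1, 0, 0, 0, 0, 0, 0, 0.1, 0, 0, 0, 0, 0, 0, 0, 0]
}}

```text
t: 9.38
position: [615.4, -15.5, 104.8]
orientation: [-3.141, 0.62, 2.719]
ft_force: [-0.1, 0.3, -2.3]
grip_width: 35.2
grasp_force: 60.7
```

```bash
python3 st.py
```

```text
t 9.38 mouth s 40.76 offset tool xy [-1.02 -0.1 ] F tool [1.51 0.29 1.78] Fworld [-0.06  0.34 -2.33] tq [ 0.33  0.56 -0.  ]
```

Emit:
{"method": "step_arm", "body": {
  "moves": [0, 0, 0, 0.03, 0, 0.15, 0, 0, 0, 0, 0, 0, 0.15, 0, 0, 0, 0, 0, 0, 0.1, 0, 0, 0, 0, 0, 0, 0, 0]
}}

```text
t: 9.88
position: [617.3, -16.3, 101.4]
orientation: [-3.141, 0.62, 2.719]
ft_force: [-0.6, -0.6, -2.0]
grip_width: 35.1
grasp_force: 60.7
```

```bash
python3 st.py
```

```text
t 9.88 mouth s 36.75 offset tool xy [-0.71 -0.1 ] F tool [ 1.42 -0.78  1.45] Fworld [-0.61 -0.58 -2.  ] tq [ 0.25  0.6  -0.02]
```

Emit:
{"method": "step_arm", "body": {
  "moves": [0, 0, 0, 0, 0, 0.1, 0, 0, 0, 0, 0, 0, 0.1, 0, 0, 0, 0, 0, 0, 0.05, 0, 0, 0, 0, 0, 0, 0, 0]
}}

```text
t: 10.38
position: [618.7, -16.9, 99.5]
orientation: [-3.141, 0.621, 2.719]
ft_force: [-0.4, -0.0, -1.7]
grip_width: 35.1
grasp_force: 60.7
```

```bash
python3 st.py
```

```text
t 10.38 mouth s 34.33 offset tool xy [-0.8 -0.1] F tool [ 1.32 -0.19  1.15] Fworld [-0.44 -0.01 -1.7 ] tq [ 0.26  0.63 -0.01]
```

Emit:
{"method": "step_arm", "body": {
  "moves": [0, 0, 0, 0, 0, 0.07, 0, 0, 0, 0, 0, 0, 0.07, 0, 0, 0, 0, 0, 0, 0, 0]
}}

```text
t: 10.75
position: [619.4, -17.2, 98.3]
orientation: [-3.141, 0.621, 2.719]
ft_force: [-0.8, 0.4, -2.1]
grip_width: 34.9
grasp_force: 60.7
```

```bash
python3 st.py
```

```text
t 10.75 mouth s 32.91 offset tool xy [-0.82 -0.08] F tool [1.97 0.07 1.2 ] Fworld [-0.8   0.44 -2.13] tq [0.3  0.66 0.02]
```

Emit:
{"method": "step_arm", "body": {
  "moves": [0, 0, 0, 0, 0, 0.07, 0, 0, 0, 0, 0, 0, 0.07, 0, 0, 0, 0, 0, 0, 0, 0]
}}

```text
t: 11.12
position: [620.2, -17.6, 97.2]
orientation: [-3.141, 0.621, 2.719]
ft_force: [-0.6, 0.7, -2.3]
grip_width: 35.0
grasp_force: 60.7
```

```bash
python3 st.py
```

```text
t 11.12 mouth s 31.49 offset tool xy [-0.8  -0.07] F tool [2.03 0.36 1.42] Fworld [-0.61  0.66 -2.34] tq [0.27 0.66 0.01]
```

Emit:
{"method": "step_arm", "body": {
  "moves": [0, 0, 0, 0, 0, 0.07, 0, 0, 0, 0, 0, 0, 0, 0]
}}

```text
t: 11.38
position: [620.5, -17.7, 96.6]
orientation: [-3.141, 0.621, 2.719]
ft_force: [-0.6, -1.0, -2.5]
grip_width: 34.9
grasp_force: 60.7
```

```bash
python3 st.py
```

```text
t 11.38 mouth s 30.82 offset tool xy [-0.8  -0.07] F tool [ 1.52 -1.17  1.98] Fworld [-0.56 -1.03 -2.5 ] tq [0.27 0.63 0.02]
```

Emit:
{"method": "step_arm", "body": {
  "moves": [0, 0, 0, 0, 0, 0.07, 0, 0, 0, 0, 0, 0, 0, 0]
}}

```text
t: 11.62
position: [620.9, -17.9, 96.2]
orientation: [-3.141, 0.621, 2.719]
ft_force: [-1.0, -0.3, 0.4]
grip_width: 35.0
grasp_force: 60.8
```

```bash
python3 st.py
```

```text
t 11.62 mouth s 30.28 offset tool xy [-0.91 -0.02] F tool [ 0.36 -0.68 -0.77] Fworld [-0.95 -0.31  0.41] tq [ 0.32  0.72 -0.05]
```

Contact shows at about s=30.4. I press on in small steps.

Emit:
{"method": "step_arm", "body": {
  "moves": [0, 0, 0, 0, 0, 0.05, 0, 0, 0, 0, 0, 0, 0, 0]
}}

```text
t: 11.88
position: [621.1, -17.9, 95.9]
orientation: [-3.141, 0.621, 2.719]
ft_force: [-3.8, 1.4, 2.6]
grip_width: 34.9
grasp_force: 61.1
```

```bash
python3 st.py
```

```text
t 11.88 mouth s 29.87 offset tool xy [-0.9  -0.02] F tool [ 1.77 -0.25 -4.46] Fworld [-3.78  1.43  2.6 ] tq [ 0.27  0.8  -0.07]
```

Emit:
{"method": "step_arm", "body": {
  "moves": [0, 0, 0, 0, 0, 0.05, 0, 0, 0, 0, 0, 0.03, 0, 0, 0, 0, 0, 0, 0, 0]
}}

```text
schema error: expected a multiple of 7 numbers
```

```bash
python3 st.py
```

```text
t 11.88 mouth s 29.87 offset tool xy [-0.9  -0.02] F tool [ 1.77 -0.25 -4.46] Fworld [-3.78  1.43  2.6 ] tq [ 0.27  0.8  -0.07]
```

Emit:
{"method": "step_arm", "body": {
  "moves": [0, 0, 0, 0, 0, 0.05, 0, 0, 0, 0, 0, 0, 0.03, 0, 0, 0, 0, 0, 0, 0, 0]
}}

```text
t: 12.25
position: [621.5, -18.1, 95.5]
orientation: [-3.141, 0.621, 2.72]
ft_force: [-7.3, 0.3, 7.1]
grip_width: 34.8
grasp_force: 61.6
```

```bash
python3 st.py
```

```text
t 12.25 mouth s 29.32 offset tool xy [-0.97 -0.01] F tool [ 1.34 -2.69 -9.74] Fworld [-7.26  0.32  7.15] tq [ 0.21  0.92 -0.14]
```

Emit:
{"method": "step_arm", "body": {
  "moves": [0, 0, 0, 0, 0, 0.06, 0, 0, 0, 0, 0, 0, 0, 0, 0, 0, 0, 0, 0, 0, 0]
}}

```text
t: 12.62
position: [621.7, -18.2, 95.2]
orientation: [-3.141, 0.621, 2.72]
ft_force: [-9.4, 3.6, 9.0]
grip_width: 35.3
grasp_force: 61.9
```

```bash
python3 st.py
```

```text
t 12.62 mouth s 28.95 offset tool xy [-1.   -0.04] F tool [  2.95  -0.59 -13.16] Fworld [-9.42  3.59  8.99] tq [ 0.26  1.04 -0.28]
```

Emit:
{"method": "step_arm", "body": {
  "moves": [0, 0, 0, 0, 0, 0.03, 0, 0, 0, 0, 0, 0, 0, 0, 0, 0, 0, 0, 0, 0, 0, 0, 0, 0, 0, 0, 0, 0]
}}

```text
t: 13.12
position: [621.8, -18.2, 95.1]
orientation: [-3.141, 0.621, 2.72]
ft_force: [-11.4, 4.2, 10.6]
grip_width: 35.0
grasp_force: 62.0
```

```bash
python3 st.py
```

```text
t 13.12 mouth s 28.77 offset tool xy [-0.99  0.  ] F tool [  3.68  -0.81 -15.69] Fworld [-11.39   4.23  10.61] tq [ 0.23  1.09 -0.17]
```

It is bedded at about 15.7 N. I ease off a little, then release.

Emit:
{"method": "step_arm", "body": {
  "moves": [0, 0, 0, 0, 0, -0.06, 0, 0, 0, 0, 0, 0, -0.05, 0, 0, 0, 0, 0, 0, 0, 0, 0, 0, 0, 0, 0, 0, 0.5, 0, 0, 0, 0, 0, 0, 0.6, 0, 0, 0, 0, 0, 0, 0.8, 0, 0, 0, 0, 0, 0, 1, 0, 0, 0, 0, 0, 0, 1]
}}

```text
t: 14.12
position: [621.5, -18.2, 95.2]
orientation: [-3.141, 0.621, 2.719]
ft_force: [0.8, 0.3, -0.7]
grip_width: 85.6
grasp_force: 0.0
```

```bash
python3 st.py
```

```text
t 14.12 mouth s 29.00 offset tool xy [-0.84 -0.07] F tool [-0.07  0.56  0.89] Fworld [ 0.75  0.27 -0.69] tq [0.18 0.47 0.03]
```

Released and clear of contact. I retreat along the tool axis.

Emit:
{"method": "step_arm", "body": {
  "moves": [0, 0, 0, 0, 0, -1, 1, 0, 0, 0, 0, 0, -2.5, 1, 0, 0, 0, 0, 0, -3, 1, 0, 0, 0, 0, 0, -3, 1, 0, 0, 0, 0, 0, -3, 1, 0, 0, 0, 0, 0, -2, 1, 0, 0, 0, 0, 0, 0, 1]
}}

```text
t: 15.0
position: [545.1, 17.0, 215.5]
orientation: [3.14, 0.624, 2.719]
ft_force: [0.1, 1.0, 0.7]
grip_width: 85.2
grasp_force: 0.0
```

Run:
```python
from h import *
s=robot.observe(); print(s['t'],s['position'],s['ft_force'])
im,d=eyes.get_image('wrist'); np.savez('w4.npz',im=im,d=d,pos=s['position'],ori=s['orientation'])
sc,_=eyes.get_image('scene'); cv2.imwrite('pics/f.png',np.hstack([cv2.resize(im,(400,300)),cv2.resize(sc,(400,300))])[...,::-1])
C=wworld(np.load('w4.npz')).reshape(-1,3); az=np.radians(155.77); B=np.array([659.75,-35.3,35]); D=axis(az)
v=C-B; q=v@D; r=np.linalg.norm(v-np.outer(q,D),axis=1); k=(r<19)&(q>60)&(q<150)
c=q[(r<12)&(q>60)&(q<150)]; print('cap s',np.median(c[c>np.percentile(c,50)]),'=> mouth',np.percentile(c,[50,80,95])-95)
```

```text
15.0 [545.12274608  16.96233712 215.47240083] [0.05862273 0.98306174 0.70604998]
cap s 126.29233043723112 => mouth [30.89787696 31.41194191 31.96239986]
```

View pics/f.png

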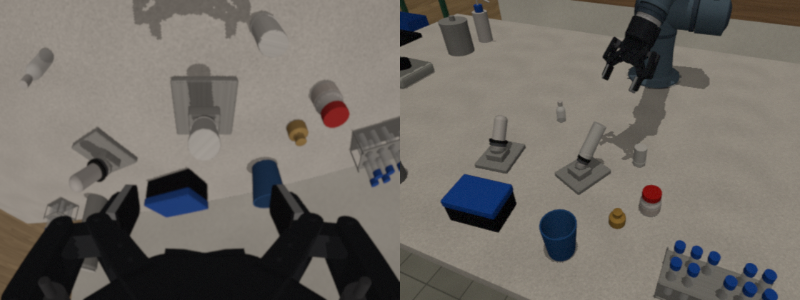

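The sleeve hangs on the slim peg, with its cap at about (204,145) in the wrist half and its body at (592,140) in the scene half. Its mouth measures s≈31 mm, level with the stop's face, and everything else stands where it was.

```bash
python3 -c "
from station import robot
print(robot.close_job())"
```

```text
the job is handed in; nothing more can be done
None
```

The tall sleeve hangs on the slim peg against the rubber stop, bedded with about 16 N and released; nothing else looks moved, and the job was handed in at about 15 s.

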